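Fit a cart wheel and lock it with its hairpin clip

ROBOT

A 7-joint arm with a two-finger parallel gripper is mounted at the origin on the work surface. World frame = base frame: x ahead of the robot, y to its left, z up, the work surface at z = 0. Lengths are in m, angles in rad, forces in N, time in s.
With the tool pointing down it reaches from about 0.4 to 0.9 m from the base axis. Payload 5.6 kg.
Tool frame: the origin (TCP) lies on the centre line of the jaws, within the pads' length; the fingertips stand 17 mm ahead of it and the grasp point (between the pads) lies 2 mm behind it; z points along the fingers, y is the line along which they close (so a half turn about z gives the same grasp; the last joint's range is limited). The gripper opens to 92 mm and grips with 3 to 60 N. Pads are 20 mm wide; open, the fingers measure 128 mm over their backs; the gripper's body (75 mm by 189 mm) begins 69 mm behind the grasp point.
Start: joints at [-1.279, 0.468, -0.012, 1.603, 0.006, 1.071, -0.056], TCP at [0.214, 0.614, 0.232] pointing down, gripper open.
Joint ranges: [-2.53, 2.53], [-0.31, 2.02], [-1.57, 1.55], [0.28, 2.44], [-1.29, 4.43], [0.15, 1.84], [-2.92, 2.92]. Speed limits (rad/s): [2.57, 2.57, 3.14, 3.14, 3.14, 3.14, 3.14].

INTERFACE

Orientations are given as a rotation vector (axis times angle).
In Python, from cell import readout, imaging, order gives the robot as it stands.
- The arm moves only by the shell command python3 -m handwheel 'ROWS' [FORCE]. ROWS is JSON, a list of rows, each a list of 7 numbers: the shift along the world's x, y, z in m, then the turn, a rotation vector about the world's x, y, z in rad, then the opening, from 0 (shut) to 1 (fully open). In form: [[tx, ty, tz, rx, ry, rz, claw], ...]. A call has 1 to 12 rows; each row shifts and turns the commanded pose from where the row before left it; what a row does not reach is not made up. A row lasts 1/10 s, in which the tool goes at most 50 mm and 8.59 degrees, less where a joint would pass 70% of its speed; a pose out of reach is approached as far as the arm can. A call is refused whole if a number of a shift passes 0.05 or a number of a turn 0.15, either way. A call with a gripper value outside its range is refused whole. The fingers move at their own pace and stop on an object; FORCE is the grip in N (left out, the last holds). Time passes only in rows, so rows that do not move let the fingers close. It gives the time, the measured TCP pose, the force, the opening and the grip force at its end, in the units of the state.
- readout.get_obs(): the state, without advancing time (a new reading comes with each control period).
- imaging.snapshot(name): name is "side" or "top"; returns a dict with "img" (480x640x3 uint8, red, green, blue), "z_map" (480x640 float32, m along the optical axis (not along the pixel's ray), 0 where there is no reading), "vertical_fov" (degrees; the focal length in pixels is half the picture's height over the tangent of half this angle, whatever the lens; pixels are square), "cx", "cy" (the principal point, pixels), "position" and "attitude" of the camera in the world. Camera axes: x right, y up, looking along -z (the intrinsics and any distortion apply to the point x, -y, -z); pixel columns grow to the right and rows downward; lengths in m; the calibration is good to about 2 mm. A picture is of the moment at which its call begins.
- order.job_done(): hands the job in; it is judged then, once.
The state is a dict: "time_s": time; "qpos": joint angles; "dq": joint speeds; "tau": joint torques, N m; "eef_pos": TCP position; "eef_rot": TCP orientation; "contact_force": force on the tool from outside, world axes, zero at the start; "wrist_torque": the same for the moment, N m; "width": finger opening in m; "gripper_force": force on a finger pad.
Only numpy, scipy, OpenCV 4.12 (cv2) and the standard library are available. Lean on these libraries where they do the work, as an engineer would, in place of code of your own. Each camera call takes 0.05 s, during which the arm holds its last target. There are 200 camera calls.

TASK

Lower the cart wheel onto the upright stub axle, hub upwards, until it sits on the axle's shoulder; don't drop it. Then slide the orange-handled hairpin clip through the cross hole above the hub until it is fully home, its body against the shank and its sprung leg snapped closed around it. Push gently, feeling your way so that nothing is forced or bent, let go, and leave the other things on the bench where they are.

Things in the scene. Friction and masses are not known exactly. Their poses are not given: they have to be found in the camera images.
- axle: Grey cart frame tube fixed on the bench, 220 mm along y, 40 along x, 30 high. Origin: centre of its underside, on the axle's centre line; z up. On it a shoulder 30 mm across, z 30 to 34 mm, and through it stands a round steel stub axle, 18 mm across. A 8 x 8 mm cross hole runs right through the stub along this body's x; a red line on the stub's top shows its direction.
- axle_shoulder (a point): Middle of the shoulder's top, 34 mm above the bench. The stub was clamped by hand, so it stands out by a different amount each time: its top is 108 to 142 mm above the bench. The hole's middle is always 12 mm below the stub's top; the top 4 mm taper to 12 mm across. It holds against 40 N of push. The clip may enter from either side.
- wheel: Black-tyred wheel lying flat, 100 mm across, 28 mm thick; its white hub, 34 mm across, rises to 54 mm above the underside (26 mm above the upper face). Through bore 21 mm. About 0.3 to 0.45 kg. Origin: centre of the underside; z up along the bore. Seated on the shoulder, the origin is 34 mm above the bench and the hub's top 88 mm.
- wheel_top (a point): Centre of the hub's top, 54 mm above the wheel's underside.
- clip: Hairpin clip lying flat, about 75 g. Origin: underside, below the grip tab's middle; x along the straight leg, z up. Orange body from x = -14 to 20 mm, 18 mm wide, 12 high, with an upright orange grip tab on it: 14 mm thick along y, 24 mm along x, z = 12 to 46 mm (pinch across y from above). A steel wire loop shows behind. Two 6 mm wire legs point to +x.
- clip_tip (a point): Tip of the straight leg (clip x = 68, y = 0, z = 3 mm): 6 mm round wire centred 3 mm above the underside, round-ended. This leg goes through the hole.
- clip_seat (a point): Point on the straight leg (clip x = 29, y = 0, z = 3 mm) that meets the hole's middle when home; the body's front face, x = 20 mm, then stops against the shank. More than 20 N between clip and axle bends it.
- clip_leg (a joint): Opening of the sprung bent leg, rad: 0 closed, positive away from the straight leg; 2 N m/rad, hinged at clip x = -6, y = 12 mm. It lies on the clip's +y side at the same height: bow beside x = 29, throat at x = 39 (5 mm inside gap from y = 0), flared end x = 56, y = 16. It rides over the shank's outside (about 0.1 rad, 5 to 15 N push) and snaps closed past it.
- jar: Bystander: glass jar with white lid, 72 mm across, 100 mm tall, standing or lying on the bench; leave it alone. Origin near its underside's middle.
- brush: Bystander: blue paint brush, about 200 mm long, standing or lying on the bench; leave it alone. Origin near its underside's middle.
- wrench: Bystander: steel wrench, about 170 mm long, standing or lying on the bench; leave it alone. Origin near its underside's middle.
- driver: Bystander: red screwdriver, about 190 mm long, standing or lying on the bench; leave it alone. Origin near its underside's middle.
- washer: Bystander: spare steel washer, 34 mm across, 4 mm thick, standing or lying on the bench; leave it alone. Origin near its underside's middle.
- mug: Bystander: white mug, 80 mm across, 90 mm tall, standing or lying on the bench; leave it alone. Origin near its underside's middle.
Mind the look-alikes: they are no part of the job. Several things look just like the clip: the one meant starts nearest to the robot's base. What is shaped like the wheel but turquoise is not meant.

How it is judged:
On the way, in this order (a step that is already met when the one before it is completed fails the run):
1. the wheel sits on the axle's shoulder (z of wheel in the frame of axle between 0.03 and 0.038 m and horizontal distance between wheel and axle below 0.005 m and angle between wheel's own z axis and vertical below 0.08 rad), for 0.2 s.
2. the clip is through the cross hole and home, its bent leg closed (horizontal distance between clip_seat and axle below 0.004 m and z of clip_seat in the frame of axle between 0.09 and 0.135 m and angle between the x axis of clip and the x axis of axle, either way round below 0.35 rad and value of joint clip_leg below 0.035 rad), for 0.2 s.
At the end, for the whole second after the job is handed in: Wheel on the shoulder (underside within 4 mm of its height, 5 mm of the axle line, tilt under 0.08 rad); clip seat point within 4 mm of the axle line and 90 to 135 mm up, along the hole within 0.35 rad, bent leg under 0.035 rad; both at rest (0.02 m/s) (all of step 1 and all of step 2 and linear speed of each of wheel, clip below 0.02 m/s); the robot touches nothing.
It fails at once if the clip is forced: over 20 N between clip and axle (contact force between clip and axle above 20 N).
It fails at once if the wheel is dropped or slammed on the axle: over 60 N (contact force between wheel and axle above 60 N).
It fails at once if a bystander is shifted by more than 30 mm (distance of any of jar, brush, wrench, driver, washer, mug from where it was at the start of the episode above 0.03 m).
It also fails if it takes over 72 s, if anything falls off the work surface, if the arm or the gripper's body presses on something with over 40 N, if the wrist force passes 120 N, or if a joint passes its speed limit or range.

## Working session

There is one attempt and no reset: what is moved stays moved. The work goes in short steps, Python scripts to look and compute and a shell command to move; the robot and the scene stay as the last step left them, time stands still between calls to the robot, and variables do not carry over. Pictures are saved under pics/ and viewed, at most 10 in all, crops included, and the job is handed in when it is done.

```bash
mkdir -p pics
cat > h.py <<'E'
import numpy as np, cv2
from scipy.spatial.transform import Rotation as R
from cell import readout, imaging, order
def snap(n,save=None):
    s=imaging.snapshot(n)
    if save: cv2.imwrite('pics/'+save,s['img'][:,:,::-1])
    return s
def rot(a):
    a=np.array(a,float)
    return a if a.shape==(3,3) else (R.from_rotvec(a).as_matrix() if a.size==3 else R.from_quat(a).as_matrix())
def cloud(s):
    f=240/np.tan(np.radians(s['vertical_fov'])/2); v,u=np.mgrid[:480,:640]; d=s['z_map']
    p=np.stack([(u-s['cx'])/f*d,-(v-s['cy'])/f*d,-d],-1)
    return p@rot(s['attitude']).T+np.array(s['position'])
def ray(s,u,v,z):
    f=240/np.tan(np.radians(s['vertical_fov'])/2)
    d=rot(s['attitude'])@np.array([(u-s['cx'])/f,-(v-s['cy'])/f,-1]); o=np.array(s['position'])
    return o+d*(z-o[2])/d[2]
E
python3 - <<'E'
from h import *
for n in('top','side'):
    s=snap(n,n+'1.png'); print(n,{k:v for k,v in s.items() if k not in('img','z_map')})
    p=cloud(s); print(p[240,320],(s['z_map']>0).mean())
print(readout.get_obs())
E
```

```text
top {'vertical_fov': 45.99976923012134, 'cx': 323.5459125792287, 'cy': 236.3965425163544, 'position': array([ 0.24167931, -0.0297128 ,  1.47335528]), 'attitude': array([ 0.13820564, -0.15941433, -1.53737734])}
[ 0.50928395 -0.03661146  0.03442781] 0.9960546875
side {'vertical_fov': 53.91302001385521, 'cx': 318.2295958280688, 'cy': 235.88707051105422, 'position': array([ 0.33218045, -0.7917215 ,  0.65109542]), 'attitude': array([ 0.94099144, -0.12889375, -0.23374601])}
[5.67007037e-01 6.54935525e-02 2.43286451e-04] 0.9960677083333334
{'time_s': 0.1, 'qpos': array([-1.27901319,  0.46827673, -0.01161572,  1.60351966,  0.00602936,
        1.07139608, -0.0562807 ]), 'dq': array([ 0.00095292, -0.00060985,  0.00135759, -0.00283767,  0.00018753,
       -0.00012517, -0.00064063]), 'tau': array([ 8.24549370e-04, -5.21651459e+01, -1.24073078e-02, -2.44369483e+01,
       -5.67681226e-02,  1.40477982e-02,  4.60561944e-05]), 'eef_pos': array([0.21346706, 0.61342678, 0.23074854]), 'eef_rot': array([-5.23432630e-01, -3.09754940e+00,  2.45121068e-03]), 'contact_force': array([-0.46625405,  0.88368265, -0.1893293 ]), 'wrist_torque': array([0.01032646, 0.03412477, 0.01046328]), 'gripper_force': 0.0, 'width': 0.09195528336730478}
```

View pics/top1.png

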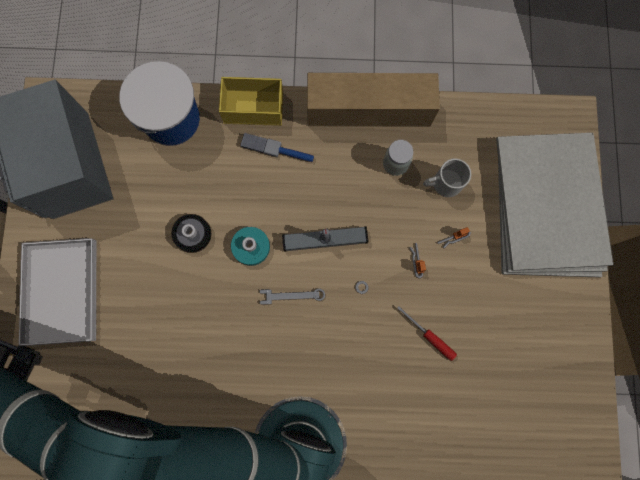

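View pics/side1.png

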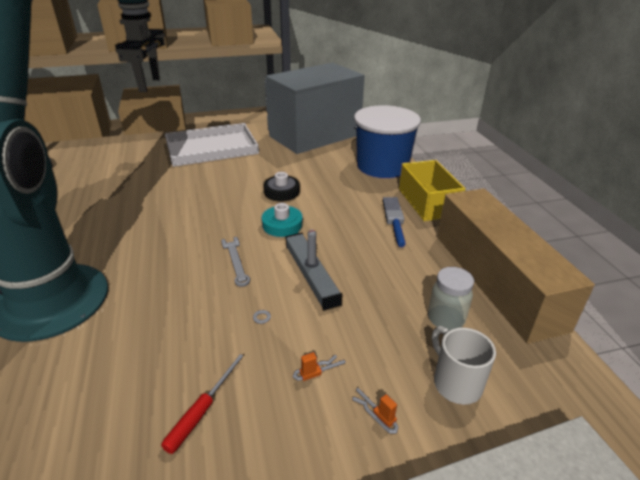

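Top view: wheel at (190,233), turquoise decoy at (250,245), axle stub at (325,237), and clips at (419,267), which is nearer the base, and (459,233). The side view shows the same layout, with the near clip at (310,365).

```bash
cat > m.py <<'E'
from h import *
def main():
  for n in('top','side'):
    s=snap(n); p=cloud(s); hsv=cv2.cvtColor(s['img'],cv2.COLOR_RGB2HSV); x,y,z=p[...,0],p[...,1],p[...,2]
    bx=(x>.3)&(x<.8)&(abs(y)<.5)&(z>-.02)
    print(n,'bench z',np.median(z[bx&(z<.012)]))
    org=bx&(hsv[...,0]>3)&(hsv[...,0]<16)&(hsv[...,1]>190)&(hsv[...,2]>90)
    k,l,st,c=cv2.connectedComponentsWithStats(org.astype(np.uint8))
    for i in range(1,k):
        if st[i,4]<40: continue
        q=p[l==i]; t=q[q[:,2]>.036]; print(' orange',st[i,4],c[i],q[:,2].max(),'tab mean',t.mean(0) if len(t) else None, len(t))
        if len(t)>5:
            cc=t[:,:2].mean(0); near=bx&(np.hypot(x-cc[0],y-cc[1])<.09)&~cv2.dilate((l==i).astype(np.uint8),np.ones((3,3))).astype(bool)&(hsv[...,1]<60)
            w=p[near&(hsv[...,2]>60)]; print('   wire',len(w),w.mean(0) if len(w) else None)
            r=cv2.minAreaRect(t[:,:2].astype(np.float32)*1000); print('   tabrect mm',r)
    hub=bx&(z>.045)&(z<.065)&(hsv[...,1]<60)&(hsv[...,2]>110)
    k,l,st,c=cv2.connectedComponentsWithStats(hub.astype(np.uint8))
    for i in range(1,k):
        if st[i,4]>20: q=p[l==i]; print(' hub',st[i,4],c[i],q.mean(0),cv2.minEnclosingCircle((q[:,:2]*1000).astype(np.float32)))
    fr=bx&(z>.022)&(z<.034)&(x>.45)&(x<.62)&(abs(y)<.2)
    k,l,st,c=cv2.connectedComponentsWithStats(fr.astype(np.uint8))
    for i in range(1,k):
        if st[i,4]>300: q=p[l==i]; print(' frame',st[i,4],c[i],cv2.minAreaRect((q[:,:2]*1000).astype(np.float32)))
    a=bx&(z>.06)&(abs(y)<.15)&(x<.62)&(x>.4)
    q=p[a]
    if len(q): zt=np.percentile(q[:,2],97); t=q[q[:,2]>zt-.004]; print(' stub',len(q),q.mean(0),'ztop',zt,t.mean(0),len(t))
main()
E
python3 m.py
```

```text
top bench z 0.0002232720626346163
 hub 85 [187.97647059 230.03529412] [0.52153518 0.30108253 0.05368382] ((521.7407836914062, 301.1815490722656), 17.547653198242188)
 hub 82 [248.73170732 243.15853659] [0.49214362 0.14462516 0.05361158] ((492.4097900390625, 144.82949829101562), 16.8577823638916)
 frame 878 [249.92824601 244.74373576] ((494.46728515625, 144.85073852539062), (90.88480377197266, 98.35430145263672), 2.845468759536743)
 frame 1101 [324.42506812 238.17166213] ((516.4822387695312, -48.88636779785156), (42.04863357543945, 222.0103759765625), 7.521050930023193)
 stub 65 [ 0.51273539 -0.03966778  0.09938477] ztop 0.1156857533136027 [ 0.51674262 -0.04853192  0.11358598] 19
side bench z 0.0019395842112076567
 orange 365 [309.26575342 366.24931507] 0.0497354816050779 tab mean [ 0.44929088 -0.30330266  0.04486416] 141
   wire 288 [ 0.4810232  -0.30178405  0.00601593]
   tabrect mm ((449.3755187988281, -301.52911376953125), (22.761119842529297, 13.138127326965332), 8.294897079467773)
 orange 403 [386.06451613 410.15136476] 0.0512743801679264 tab mean [ 0.54284966 -0.41253925  0.045
[... 528 characters left out ...]
125, -262.0517272949219), 22.54519271850586)
 hub 284 [464.22183099 346.07746479] [ 0.70056254 -0.34873525  0.05532017] ((694.116943359375, -356.170166015625), 28.31448745727539)
 hub 365 [464.86575342 379.13150685] [ 0.66914693 -0.40781023  0.05512205] ((679.45947265625, -396.7930908203125), 34.21549987792969)
 frame 640 [282.8453125 218.621875 ] ((493.72991943359375, 141.365478515625), (96.69871520996094, 94.2922134399414), 77.67593383789062)
 frame 1256 [313.81847134 269.35589172] ((517.580078125, -48.72126770019531), (41.386383056640625, 225.39710998535156), 7.17833137512207)
 stub 218 [ 0.51740385 -0.05449051  0.09021049] ztop 0.11447728465082385 [ 0.51782998 -0.05116421  0.11313479] 35
```

```bash
python3 -m handwheel '[[0.02,-0.035,0,0,0,0,1],[0.03,-0.035,0,0,0,0,1],[0.034,-0.035,0,0,0,0,1],[0.034,-0.035,0,0,0,0,1],[0.034,-0.035,0,0,0,0,1],[0.034,-0.035,0,0,0,0,1],[0.034,-0.035,0,0,0,0,1],[0.034,-0.035,0,0,0,0,1],[0.034,-0.033,0,0,0,0,1],[0.02,0,0,0,0,0,1],[0,0,0,0,0,0,1]]' 25
cat > st.py <<'E'
from h import *
o=readout.get_obs(); M=rot(o['eef_rot']); y=M[:,1]; a=np.degrees(np.arctan2(y[1],y[0]))
print('t',o['time_s'],'pos',o['eef_pos'].round(4),'jawline deg',round(a%180,2),'z',M[:,2].round(4),'F',o['contact_force'].round(2),'w',o['width'].round(4),o['gripper_force'],'q7',o['qpos'][6].round(2))
# rotvec fixing tilt
z=M[:,2]; print('untilt rotvec',np.cross(z,[0,0,-1]).round(4))
E
python3 st.py
```

```text
time_s: 1.3
eef_pos: [0.5244, 0.2987, 0.2314]
eef_rot: [0.531, 3.095, -0.001]
contact_force: [-0.3, 0.4, -0.8]
width: 0.0918
gripper_force: 0.0Traceback (most recent call last):
  File "st.py", line 3, in <module>
    print('t',o['time_s'],'pos',o['eef_pos'].round(4),'jawline deg',round(a%180,2),'z',M[:,2].round(4),'F',o['contact_force'].round(2),'w',o['width'].round(4),o['gripper_force'],'q7',o['qpos'][6].round(2))
                                                                                                                                           ^^^^^^^^^^^^^^^^
AttributeError: 'float' object has no attribute 'round'
```

```bash
sed -i "s/o\['width'\].round(4)/round(o['width'],4)/" st.py; python3 -m handwheel '[[-0.002,0.002,-0.03,0,0,0,1],[0,0,-0.04,0,0,0,1],[0,0,-0.04,0,0,0,1],[0,0,-0.035,0,0,0,1],[0,0,-0.022,0,0,0,1],[0,0,-0.015,0,0,0,1],[0,0,0,0,0,0,1]]' 25; python3 st.py; python3 -m handwheel '[[0,0,0,0,0,0,0],[0,0,0,0,0,0,0],[0,0,0,0,0,0,0],[0,0,0,0,0,0,0],[0,0,0,0,0,0,0],[0,0,0,0,0,0,0]]' 35; python3 st.py
```

```text
time_s: 2.0
eef_pos: [0.5176, 0.3032, 0.0477]
eef_rot: [-0.521, -3.095, 0.003]
contact_force: [-0.1, 0.2, 0.3]
width: 0.0919
gripper_force: 0.0
t 2.0 pos [0.5176 0.3032 0.0477] jawline deg 70.9 z [-0.0035 -0.0016 -1.    ] F [-0.12  0.17  0.32] w 0.0919 0.0 q7 0.74
untilt rotvec [ 0.0016 -0.0035  0.    ]
time_s: 2.6
eef_pos: [0.5197, 0.3029, 0.0499]
eef_rot: [0.524, 3.097, 0.001]
contact_force: [-0.1, 0.4, 0.1]
width: 0.046
gripper_force: 0.0
t 2.6 pos [0.5197 0.3029 0.0499] jawline deg 70.81 z [ 4.e-04  3.e-04 -1.e+00] F [-0.11  0.39  0.08] w 0.046 0.0 q7 0.74
untilt rotvec [-0.0003  0.0004  0.    ]
```

```bash
python3 -m handwheel '[[0,0,0,0,0,0,0],[0,0,0,0,0,0,0],[0,0,0,0,0,0,0],[0,0,0,0,0,0,0],[0,0,0,0,0,0,0]]' 40; python3 st.py;  python3 -m handwheel '[[0,0,0.01,0,0,0,0],[0,0,0.03,0,0,0,0],[0,0,0.04,0,0,0,0],[0,0,0.04,0,0,0,0],[0,0,0.03,0,0,0,0],[0,0,0,0,0,0,0],[0,0,0,0,0,0,0]]'; python3 st.py
```

```text
time_s: 3.1
eef_pos: [0.5197, 0.303, 0.0496]
eef_rot: [0.524, 3.098, 0.0]
contact_force: [0.6, 1.0, 1.0]
width: 0.0322
gripper_force: 40.0
t 3.1 pos [0.5197 0.303  0.0496] jawline deg 70.81 z [ 2.e-04  2.e-04 -1.e+00] F [0.62 0.97 0.96] w 0.0322 39.99995968355506 q7 0.74
untilt rotvec [-0.0002  0.0002  0.    ]
time_s: 3.8
eef_pos: [0.5191, 0.3026, 0.1994]
eef_rot: [-0.523, -3.097, 0.0]
contact_force: [0.3, -0.5, -4.2]
width: 0.0322
gripper_force: 40.0
t 3.8 pos [0.5191 0.3026 0.1994] jawline deg 70.82 z [-4.e-04 -1.e-04 -1.e+00] F [ 0.32 -0.5  -4.2 ] w 0.0322 39.99879276678257 q7 0.71
untilt rotvec [ 0.0001 -0.0004  0.    ]
```

```bash
python3 -m handwheel '[[0,-0.03,0,0,0,0,0],[0,-0.045,0,0,0,0,0],[0,-0.045,0,0,0,0,0],[0,-0.045,0,0,0,0,0],[0,-0.045,0,0,0,0,0],[0,-0.045,0,0,0,0,0],[0,-0.045,0,0,0,0,0],[0,-0.035,0,0,0,0,0],[-0.002,-0.016,0,0,0,0,0],[0,0,0,0,0,0,0],[0,0,0,0,0,0,0]]'; python3 st.py
python3 - <<'E'
from h import *
snap('side','side2.png'); snap('top','top2.png')
a=cv2.imread('pics/side2.png')[140:380,200:440]; b=cv2.imread('pics/top2.png')[140:380,200:440]
cv2.imwrite('pics/c2.png',cv2.resize(np.hstack([a,b]),(800,400),interpolation=cv2.INTER_CUBIC))
E
```

```text
time_s: 4.9
eef_pos: [0.5164, -0.0475, 0.1979]
eef_rot: [-0.523, -3.094, 0.0]
contact_force: [-0.7, 1.5, -3.0]
width: 0.0321
gripper_force: 40.0
t 4.9 pos [ 0.5164 -0.0475  0.1979] jawline deg 70.8 z [-3.4e-03  4.0e-04 -1.0e+00] F [-0.67  1.46 -2.96] w 0.0321 39.998947035710444 q7 1.36
untilt rotvec [-0.0004 -0.0034 -0.    ]
```

View pics/c2.png

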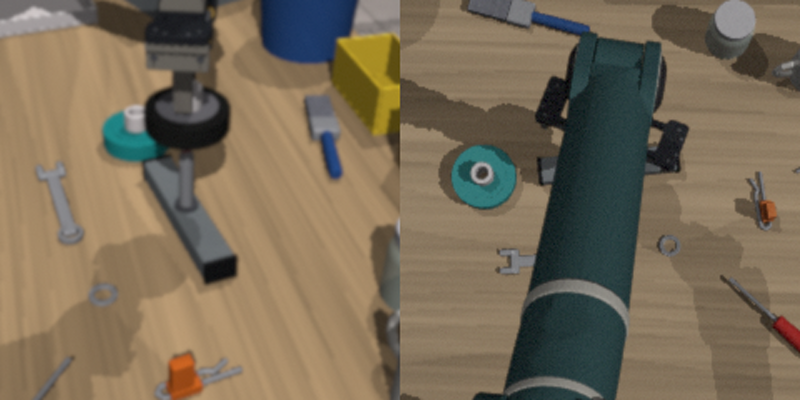

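The side view shows the wheel at crop (187,118), directly over the stub at (186,180). The arm hides the axle in the top view, so I'll measure the relative offset with side-view depth.

```bash
cat > rel.py <<'E'
from h import *
from scipy.optimize import least_squares
P=[]
for i in range(3):
    s=snap('side'); P.append(cloud(s)); 
p=np.median(P,0); hsv=cv2.cvtColor(s['img'],cv2.COLOR_RGB2HSV)
x,y,z=p[...,0],p[...,1],p[...,2]; near=np.hypot(x-.517,y+.049)<.065
def fit(q,r):
    return least_squares(lambda c:np.hypot(q[:,0]-c[0],q[:,1]-c[1])-r,[.517,-.049],loss='soft_l1',f_scale=.001)
t=p[near&(hsv[...,2]<70)&(z>.12)&(z<.2)]; zt=np.percentile(t[:,2],[5,50,95]); print('tyre z',zt,len(t))
lo,hi=(np.percentile(t[:,2],95)-.024,np.percentile(t[:,2],95)-.006)
q=t[(t[:,2]>lo)&(t[:,2]<hi)]; f=fit(q,.05); print('wheel',f.x,len(q),np.abs(f.fun).mean())
st=p[(np.hypot(x-.517,y+.049)<.02)&(z>.045)&(z<.105)]; f=fit(st,.009); print('stub',f.x,len(st),np.abs(f.fun).mean())
# pixel columns
m=(near&(z>.045)&(z<.105)&(np.hypot(x-.517,y+.049)<.02)); v,u=np.nonzero(m); print('stub px',u.mean(),v.mean())
E
python3 rel.py
```

```text
tyre z [0.15500695 0.17728989 0.18035425] 1104
wheel [ 0.52028101 -0.04745195] 399 0.0005523510273976355
stub [ 0.51842887 -0.04842113] 211 0.0005519584854085226
stub px 311.92890995260666 247.6824644549763
```

```bash
python3 -m handwheel '[[-0.002,-0.001,-0.01,0,0,0,0],[0,0,-0.015,0,0,0,0],[0,0,-0.006,0,0,0,0],[0,0,-0.004,0,0,0,0],[0,0,-0.004,0,0,0,0],[0,0,-0.004,0,0,0,0],[0,0,-0.004,0,0,0,0],[0,0,0,0,0,0,0]]'; python3 st.py; python3 rel.py
```

```text
time_s: 5.95
eef_pos: [0.5155, -0.0489, 0.1522]
eef_rot: [-0.523, -3.097, -0.0]
contact_force: [0.1, 1.3, -2.9]
width: 0.032
gripper_force: 40.0
t 5.95 pos [ 0.5155 -0.0489  0.1522] jawline deg 70.82 z [-4.e-04  2.e-04 -1.e+00] F [ 0.13  1.35 -2.93] w 0.032 39.9986561096739 q7 1.38
untilt rotvec [-0.0002 -0.0004 -0.    ]
tyre z [0.12205948 0.13255851 0.18226466] 895
wheel [ 0.51578565 -0.03033176] 41 0.0021668496184490582
stub [ 0.51823807 -0.04832805] 88 0.0006214352841107926
stub px 311.84090909090907 254.4431818181818
```

```bash
python3 -m handwheel '[[0,0,-0.006,0,0,0,0],[0,0,-0.008,0,0,0,0],[0,0,-0.008,0,0,0,0],[0,0,-0.008,0,0,0,0],[0,0,0,0,0,0,0]]'; python3 -m handwheel '[[0,0,-0.008,0,0,0,0],[0,0,-0.008,0,0,0,0],[0,0,-0.008,0,0,0,0],[0,0,-0.006,0,0,0,0],[0,0,-0.004,0,0,0,0],[0,0,0,0,0,0,0]]'
```

```text
time_s: 6.6
eef_pos: [0.5152, -0.0488, 0.1212]
eef_rot: [-0.523, -3.096, 0.0]
contact_force: [-0.1, 1.5, -5.4]
width: 0.0322
gripper_force: 40.0
time_s: 7.2
eef_pos: [0.5155, -0.0489, 0.0879]
eef_rot: [-0.523, -3.097, 0.0]
contact_force: [0.4, 3.9, -6.0]
width: 0.0322
gripper_force: 40.0
```

```bash
python3 -m handwheel '[[0,0,-0.001,0,0,0,0],[0,0,-0.001,0,0,0,0],[0,0,-0.001,0,0,0,0],[0,0,0,0,0,0,0]]'; python3 -m handwheel '[[0,0,-0.001,0,0,0,0],[0,0,0,0,0,0,0]]';  python3 -m handwheel '[[0,0,-0.001,0,0,0,0],[0,0,0,0,0,0,0]]'
```

```text
time_s: 7.6
eef_pos: [0.5155, -0.0489, 0.0857]
eef_rot: [-0.523, -3.098, -0.0]
contact_force: [-1.0, 4.4, -1.3]
width: 0.0326
gripper_force: 40.0
time_s: 7.8
eef_pos: [0.5156, -0.0489, 0.0846]
eef_rot: [-0.523, -3.098, -0.0]
contact_force: [-1.5, 4.8, -1.4]
width: 0.0324
gripper_force: 40.0
time_s: 8.0
eef_pos: [0.5156, -0.0489, 0.0836]
eef_rot: [-0.523, -3.098, -0.0]
contact_force: [-1.3, 5.5, -0.2]
width: 0.0318
gripper_force: 40.0
```

```bash
python3 -m handwheel '[[0,0,-0.001,0,0,0,0],[0,0,0,0,0,0,0]]';  python3 -m handwheel '[[0,0,-0.001,0,0,0,0],[0,0,0,0,0,0,0]]'; python3 st.py
```

```text
time_s: 8.2
eef_pos: [0.5156, -0.049, 0.0835]
eef_rot: [-0.523, -3.098, -0.001]
contact_force: [-3.9, 5.2, 8.7]
width: 0.0323
gripper_force: 40.0
time_s: 8.4
eef_pos: [0.5157, -0.049, 0.0835]
eef_rot: [-0.523, -3.097, -0.001]
contact_force: [-8.3, 5.7, 17.8]
width: 0.0321
gripper_force: 40.0
t 8.4 pos [ 0.5157 -0.049   0.0835] jawline deg 70.81 z [-0.     0.001 -1.   ] F [-8.26  5.7  17.82] w 0.0321 40.005335985988495 q7 1.42
untilt rotvec [-0.001 -0.    -0.   ]
```

Seated. Next: release, rise, and head for the clip.

```bash
python3 -m handwheel '[[0,0,0,0,0,0,0.3],[0,0,0,0,0,0,0.6],[0,0,0,0,0,0,0.8],[0,0,0,0,0,0,0.8],[0,0,0,0,0,0,0.8],[0,0,0.02,0,0,0,0.8],[0,0,0.04,0,0,0,0.8],[0,0,0.04,0,0,0,0.8],[0,0,0.04,0,0,0,0.8],[0,0,0.02,0,0,0.1,0.8],[0,-0.03,0,0,0,0.1,0.8],[0,-0.03,0,0,0,0,0.8]]' ; python3 -m handwheel '[[-0.01,-0.04,0,0,0,0.1,0.8],[-0.01,-0.045,0,0,0,0.1,0.8],[-0.01,-0.045,0,0,0,0.08,0.8],[-0.01,-0.045,0,0,0,0,0.8],[-0.01,-0.045,0,0,0,0,0.8],[0,-0.045,0,0,0,0,0.8],[0,-0.045,0,0,0,0,0.8],[0,-0.045,0,0,0,0,0.8],[0,0,0,0,0,0,0.8]]'; python3 st.py
python3 - <<'E'
from h import *
s=snap('top','top3.png'); t=snap('side','side3.png')
a=cv2.imread('pics/side3.png'); b=cv2.imread('pics/top3.png')
cv2.imwrite('pics/c3.png',np.hstack([cv2.resize(a[190:430,230:430],(400,480),interpolation=cv2.INTER_CUBIC),cv2.resize(b[190:310,300:400+0],(400,480),interpolation=cv2.INTER_CUBIC)]))
E
python3 m.py
```

```text
time_s: 9.6
eef_pos: [0.5163, -0.1094, 0.2426]
eef_rot: [0.204, 3.133, -0.0]
contact_force: [0.9, 0.4, -1.0]
width: 0.0735
gripper_force: 0.0
time_s: 10.5
eef_pos: [0.4622, -0.4711, 0.2408]
eef_rot: [0.215, -3.131, 0.007]
contact_force: [0.3, -0.5, 0.1]
width: 0.0737
gripper_force: 0.0
t 10.5 pos [ 0.4622 -0.4711  0.2408] jawline deg 97.85 z [-0.0027 -0.0045 -1.    ] F [ 0.3  -0.47  0.05] w 0.0737 0.0 q7 2.61
untilt rotvec [ 0.0045 -0.0027  0.    ]
top bench z 0.00023330824660472427
 hub 48 [249.95833333 246.29166667] [0.48408814 0.14105178 0.05392953] ((487.6554870605469, 143.693359375), 15.942849159240723)
 frame 891 [249.84511785 244.73400673] ((494.64642333984375, 144.7265625), (90.58369445800781, 98.23542785644531), 3.0827744007110596)
 frame 315 [355.65714286 235.17777778] ((525.2068481445312, -125.93466186523438), (43.842681884765625, 67.13251495361328), 9.528660774230957)
 frame 331 [294.69486405 241.12084592] ((506.3133850097656, 27.371746063232422), (41.22031784057617, 68.15008544921875), 6.572763919830322)
 stub 980 [ 0.51497283 -0.04992463  0.06798953] ztop 0.109366219733
[... 728 characters left out ...]
4.39222717285156), 18.307632446289062)
 hub 266 [452.19548872 308.05639098] [ 0.723554   -0.26375877  0.05524235] ((731.501220703125, -251.14466857910156), 31.609874725341797)
 hub 301 [465.10299003 346.26910299] [ 0.70154212 -0.34970381  0.05566069] ((694.4268798828125, -357.8040771484375), 29.046512603759766)
 hub 404 [463.26485149 378.46287129] [ 0.66741495 -0.40598113  0.05500747] ((678.5863037109375, -393.1375732421875), 35.92657470703125)
 frame 636 [282.80974843 218.64937107] ((495.9334716796875, 140.54214477539062), (97.92733764648438, 93.3167724609375), 86.59405517578125)
 stub 289 [ 0.48509834 -0.05075321  0.06421322] ztop 0.066562298731509 [ 0.48566317 -0.04884989  0.06460066] 252
```

View pics/c3.png

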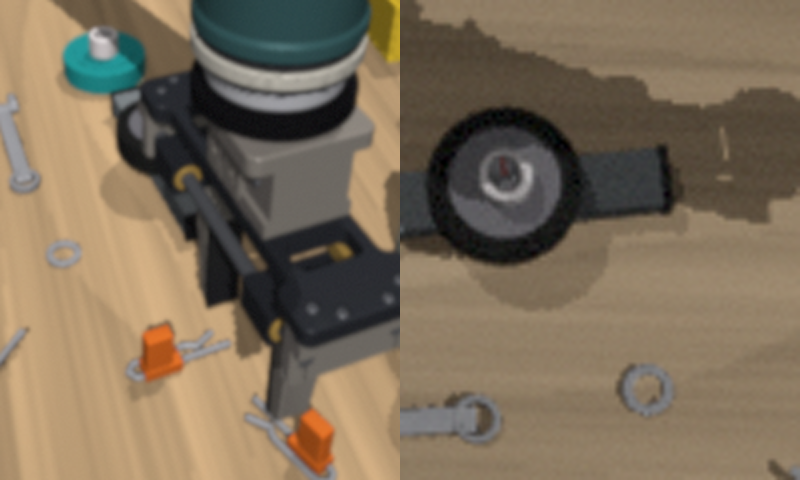

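The top crop shows the wheel seated, the stub centred in the hub at (507,175), and the red line along x. The side crop shows the near clip unobstructed at (160,350), with its straight leg ending at (228,345). I overshot in y and am now high over the decoy clip. I'll fit the leg direction next.

Run:
```python
from h import *
P=[];
for i in range(3): s=snap('side'); P.append(cloud(s))
p=np.median(P,0); hsv=cv2.cvtColor(s['img'],cv2.COLOR_RGB2HSV); x,y,z=p[...,0],p[...,1],p[...,2]
org=(hsv[...,0]<16)&(hsv[...,0]>3)&(hsv[...,1]>190)&(hsv[...,2]>90)&(np.hypot(x-.449,y+.302)<.05)
t=p[org]; top=t[(t[:,2]>.042)]; print('tab top',cv2.minAreaRect((top[:,:2]*1000).astype(np.float32)),top[:,2].max())
w=p[(hsv[...,1]<75)&(z<.012)&(z>-.01)&(np.hypot(x-.449,y+.302)<.09)&~org]
w=w[(w[:,0]>.465)]
for yaw0 in (5.,):
  yaw=np.radians(yaw0); c=np.array([.449,-.3015]); 
  for k in range(8):
    d=w[:,:2]-c; a=d@[np.cos(yaw),np.sin(yaw)]; b=d@[-np.sin(yaw),np.cos(yaw)]
    m=(abs(b)<(.006 if k<3 else .004))&(a>.022)&(a<.07); f=np.polyfit(a[m],b[m],1); yaw+=f[0]; c=c+np.array([-np.sin(yaw),np.cos(yaw)])*f[1]
  print('yaw',np.degrees(yaw),'line pt',c,m.sum(),'tip a',np.percentile(a[m],98), 'resid',np.std(b[m]))
print(np.c_[a,b][::6].round(3).tolist()[:60])
```

```text
tab top ((449.4359130859375, -301.3351745605469), (21.712377548217773, 12.779064178466797), 6.843206405639648) 0.0494689769243869
yaw 8.058362036452584 line pt [ 0.4489006  -0.30069147] 112 tip a 0.06735849771119327 resid 0.0014359395564208348
[[0.056, 0.023], [0.054, 0.015], [0.054, 0.014], [0.052, 0.014], [0.047, 0.011], [0.035, 0.019], [0.043, 0.011], [0.062, 0.003], [0.028, 0.014], [0.037, 0.01], [0.049, 0.012], [0.063, 0.001], [0.027, 0.013], [0.037, 0.009], [0.048, 0.009], [0.058, 0.002], [0.068, -0.001], [0.031, 0.01], [0.041, 0.007], [0.05, 0.001], [0.059, -0.002], [0.028, 0.011], [0.039, 0.009], [0.046, 0.0], [0.056, -0.001], [0.028, 0.011], [0.036, 0.003], [0.045, -0.001], [0.057, -0.001], [0.034, 0.002], [0.043, -0.001], [0.025, 0.004], [0.034, -0.001], [0.045, -0.001], [0.03, -0.001], [0.041, -0.001], [0.034, -0.001], [0.065, -0.053], [0.06, -0.058], [0.061, -0.06], [0.061, -0.063], [0.062, -0.063], [0.048, -0.071], [0.048, -0.072], [0.049, -0.074], [0.049, -0.074]]
```

```bash
python3 -m handwheel '[[-0.003,0.034,0,0,0,0,0.6],[-0.003,0.034,0,0,0,0,0.6],[-0.003,0.034,0,0,0,0,0.6],[-0.003,0.034,0,0,0,0,0.6],[-0.001,0.034,0,0,0,0,0.6],[0,0,-0.04,0,0,0,0.6],[0,0,-0.04,0,0,0,0.6],[0,0,-0.03,0,0,0,0.6],[0,0,0,0,0,0,0.6],[0,0,0,0,0,0,0.6]]'; python3 st.py
python3 - <<'E'
from h import *
snap('side','s4.png'); a=cv2.imread('pics/s4.png')[230:430,220:420]; cv2.imwrite('pics/c4.png',cv2.resize(a,(500,500),interpolation=cv2.INTER_CUBIC))
E
```

```text
time_s: 11.85
eef_pos: [0.453, -0.2938, 0.1323]
eef_rot: [-0.229, 3.133, -0.0]
contact_force: [-0.0, -0.3, 0.8]
width: 0.0551
gripper_force: 0.0
t 11.85 pos [ 0.453  -0.2938  0.1323] jawline deg 98.36 z [ 1.e-04 -0.e+00 -1.e+00] F [-0.04 -0.26  0.77] w 0.0551 0.0 q7 2.4
untilt rotvec [0.     0.0001 0.    ]
```

View pics/c4.png

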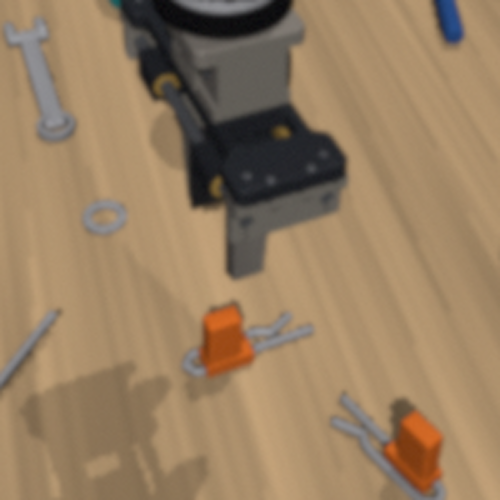

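The gripper hangs above the clip tab (crop (225,335)) with the jaws straddling it and the decoy clip well clear. Descending with a small correction.

```bash
python3 -m handwheel '[[-0.004,-0.007,-0.01,0,0,0,0.6],[0,0,-0.03,0,0,0,0.6],[0,0,-0.03,0,0,0,0.6],[0,0,-0.02,0,0,0,0.6],[0,0,-0.009,0,0,0,0.6],[0,0,0,0,0,0,0.6]]' 30; python3 -m handwheel '[[0,0,0,0,0,0,0],[0,0,0,0,0,0,0],[0,0,0,0,0,0,0],[0,0,0,0,0,0,0],[0,0,0,0,0,0,0],[0,0,0,0,0,0,0],[0,0,0,0,0,0,0]]' 30; python3 st.py
```

```text
time_s: 12.5
eef_pos: [0.4482, -0.3015, 0.0322]
eef_rot: [0.227, -3.133, -0.001]
contact_force: [0.2, 0.5, -0.0]
width: 0.0549
gripper_force: 0.0
time_s: 13.2
eef_pos: [0.4488, -0.3011, 0.0329]
eef_rot: [-0.228, 3.133, 0.0]
contact_force: [-0.6, 0.8, 3.1]
width: 0.0133
gripper_force: 30.0
t 13.2 pos [ 0.4488 -0.3011  0.0329] jawline deg 98.32 z [ 3.e-04  1.e-04 -1.e+00] F [-0.58  0.85  3.13] w 0.0133 29.990978837013245 q7 2.48
untilt rotvec [-0.0001  0.0003  0.    ]
```

```bash
python3 -m handwheel '[[0,0,0.02,0,0,0,0],[0,0,0.04,0,0,0,0],[0,0,0.04,0,0,0,0],[0,0,0.02,0,0,-0.012,0],[-0.003,0.035,0,0,0,0,0],[-0.005,0.045,0,0,0,0,0],[-0.005,0.045,0,0,0,0,0],[-0.005,0.045,0,0,0,0,0],[-0.005,0.04,0,0,0,0,0],[-0.004,0.03,0,0,0,0,0],[0,0,0,0,0,0,0],[0,0,0,0,0,0,0]]'; python3 st.py
cat > rel2.py <<'E'
from h import *
import sys
from scipy.optimize import least_squares
S=[snap('side',sys.argv[1]+'s.png') for i in range(3)]; p=np.median([cloud(s) for s in S],0); s=S[0]
T=snap('top',sys.argv[1]+'t.png')
hsv=cv2.cvtColor(s['img'],cv2.COLOR_RGB2HSV); x,y,z=p[...,0],p[...,1],p[...,2]
A=np.array([.517,-.0485])
st=p[(np.hypot(x-A[0],y-A[1])<.014)&(z>.09)&(z<.125)]
if len(st): 
    b=st[(st[:,2]<np.percentile(st[:,2],95)-.005)]; f=least_squares(lambda c:np.hypot(b[:,0]-c[0],b[:,1]-c[1])-.009,A,loss='soft_l1',f_scale=.001)
    print('stub',f.x,len(b),'ztop pct',np.percentile(st[:,2],[90,95,99,100]))
o=readout.get_obs(); M=rot(o['eef_rot']); e=o['eef_pos']; yv=M[:,1]; a=np.arctan2(yv[1],yv[0])%np.pi-np.pi/2
d=np.array([np.cos(a),np.sin(a)]); n=np.array([-d[1],d[0]])
q=p-e; aa=q[...,:2]@d; bb=q[...,:2]@n
w=(aa>.024)&(aa<.075)&(abs(bb)<.006)&(q[...,2]<-.015)&(q[...,2]>-.045)&(hsv[...,1]<90)
Q=np.c_[aa[w],bb[w],p[w][:,2]]
print('TCP',e,'yaw',np.degrees(a),'leg pts',len(Q))
if len(Q)>10:
    print(' b slope',np.polyfit(Q[:,0],Q[:,1],1),'z fit',np.polyfit(Q[:,0],Q[:,2],1),'a max',np.percentile(Q[:,0],98),'zmax/med',np.percentile(Q[:,2],[10,50,90]))
v,u=np.nonzero(w)
if len(u): print(' px',u.min(),u.max(),v.min(),v.max())
E
python3 rel2.py r1
python3 - <<'E'
import cv2,numpy as np
a=cv2.imread('pics/r1s.png')[190:340,220:370]; b=cv2.imread('pics/r1t.png')[190:290,270:370]
cv2.imwrite('pics/c5.png',np.hstack([cv2.resize(a,(400,400),interpolation=cv2.INTER_CUBIC),cv2.resize(b,(400,400),interpolation=cv2.INTER_CUBIC)]))
E
```

```text
time_s: 14.4
eef_pos: [0.4216, -0.0609, 0.1526]
eef_rot: [-0.211, 3.134, -0.0]
contact_force: [-0.3, 0.1, -1.0]
width: 0.0139
gripper_force: 30.0
t 14.4 pos [ 0.4216 -0.0609  0.1526] jawline deg 97.72 z [ 2.e-04 -1.e-04 -1.e+00] F [-0.26  0.12 -0.99] w 0.0139 29.989323914051056 q7 1.85
untilt rotvec [0.0001 0.0002 0.    ]
stub [ 0.51825818 -0.0483589 ] 81 ztop pct [0.11394654 0.11439058 0.11500465 0.11564738]
TCP [ 0.421693   -0.06233092  0.15253499] yaw 7.493726122670361 leg pts 71
 b slope [-0.01142577 -0.00062598] z fit [0.01517872 0.12535644] a max 0.06775257360126669 zmax/med [0.12372329 0.12654277 0.12797078]
 px 277 298 228 235
```

View pics/c5.png

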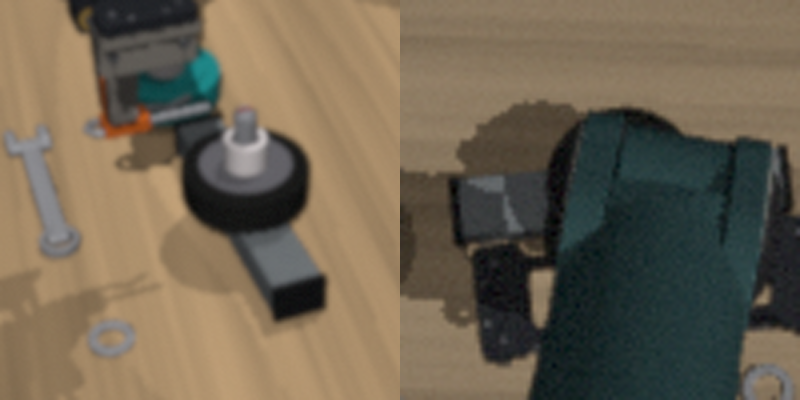

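The side crop shows the clip's straight leg at (150–215,112), level and pointing at the stub top (245,115). Laterally it looks aligned to about 1 mm. I'll calibrate side-camera height on the hub top, which is known to be at 88 mm.

```bash
python3 -m handwheel '[[0.004,0,-0.01,0,0,0,0],[0,0,-0.008,0,0,0,0],[0,0,0,0,0,0,0],[0,0,0,0,0,0,0],[0,0,0,0,0,0,0]]'; python3 rel2.py r2
python3 - <<'E'
from h import *
S=[snap('side') for i in range(4)]; p=np.median([cloud(s) for s in S],0); img=S[0]['img']; hsv=cv2.cvtColor(img,cv2.COLOR_RGB2HSV)
x,y,z=p[...,0],p[...,1],p[...,2]; r=np.hypot(x-.5175,y+.0485)
h=p[(r<.0155)&(r>.011)&(z>.08)&(z<.095)]; print('hub top z',np.percentile(h[:,2],[50,80,95]),len(h))
t=p[(r<.005)&(z>.105)]; print('stub top z',np.median(t[:,2]),len(t),t[:,2].round(4))
w=(hsv[...,1]<90)&(x>.45)&(x<.498)&(abs(y+.053)<.015)&(z>.09)&(z<.125)
v,u=np.nonzero(w)
for c in range(u.min(),u.max()+1): print(c,v[u==c].min(),v[u==c].max(),p[v[u==c],c,2].round(4), end=' | ')
E
```

```text
time_s: 15.1
eef_pos: [0.4256, -0.0612, 0.1345]
eef_rot: [0.209, -3.134, -0.0]
contact_force: [0.8, -0.2, -1.0]
width: 0.0139
gripper_force: 30.0
stub [ 0.51843057 -0.04848626] 80 ztop pct [0.11372128 0.11396246 0.11435367 0.11464937]
TCP [ 0.4257635  -0.06107858  0.13479776] yaw 7.633876545839687 leg pts 71
 b slope [-0.00567783 -0.00157581] z fit [-0.00494279  0.10854523] a max 0.06745134981937775 zmax/med [0.10609566 0.1085874  0.11031791]
 px 279 300 235 242
hub top z [0.08993222 0.09044501 0.0907069 ] 35
stub top z 0.11385476667757938 13 [0.115  0.1144 0.1133 0.1139 0.1143 0.1144 0.1142 0.1127 0.1137 0.1137
 0.114  0.1135 0.1128]
278 236 237 [0.1102 0.1089] | 279 236 240 [0.1098 0.1077 0.1076 0.1097] | 280 236 242 [0.1095 0.1083 0.1045 0.1096 0.1091 0.1069 0.1047] | 281 235 241 [0.1095 0.1092 0.1076 0.1089 0.11   0.1077] | 282 235 241 [0.1094 0.1096 0.108  0.1107 0.1093 0.1072] | 283 235 241 [0.1101 0.1095 0.1072 0.11   0.1089 0.1065] | 284 236 241 [0.1101 0.108  0.1049 0.1093 0.1078 0.1066] | 285 236 240 [0.1107 0.1088 0.1108 0.1088 0.1076] | 286 235 240 [0.1099 0.1095 0.1081 0.1107 0.1089 0.1073] | 287 235 240 [0.1101 0.1084 0.107  0.1092 0.1086 0.1062] | 288 234 240 [0.1108 0.1092 0.1078 0.1091 0.1079 0.1055] | 289 233 240 [0.1099 0.1088 0.1088 0.1066 0.1105 0.1098 0.107  0.1044] | 290 233 239 [0.1087 0.1094 0.1076 0.1089 0.1102 0.1073] | 291 232 239 [0.1094 0.1089 0.1072 0.1041 0.1092 0.1089 0.1065] | 292 232 239 [0.1101 0.1085 0.1079 0.1091 0.1085 0.1061] | 293 232 239 [0.1094 0.1088 0.1094 0.1091 0.1084 0.1052] | 294 236 238 [0.1097 0.1086 0.1076] | 295 236 238 [0.1105 0.1086 0.1071] | 296 236 238 [0.1091 0.1089 0.1065] | 297 236 238 [0.1095 0.1081 0.1069] | 298 235 237 [0.1086 0.1094 0.1076] | 299 235 237 [0.1109 0.109  0.1081] | 300 235 237 [0.1087 0.1087 0.1063] |
```

```bash
python3 -m handwheel '[[0.006,0.001,-0.004,0,0,0,0],[0,0,0,0,0,0,0],[0,0,0,0,0,0,0],[0,0,0,0,0,0,0]]'
cat > rel3.py <<'E'
from h import *
S=[snap('side') for i in range(8)]; Z=np.array([s['z_map'] for s in S]); s=dict(S[0]); s['z_map']=Z.mean(0); p=cloud(s); img=np.mean([q['img'] for q in S],0).astype(np.uint8)
cv2.imwrite('pics/r3.png',cv2.resize(img[205:265,262:342,::-1],(800,600),interpolation=cv2.INTER_CUBIC))
x,y,z=p[...,0],p[...,1],p[...,2]; r=np.hypot(x-.5184,y+.0485)
v,u=np.nonzero((r<.02)&(z>.085)&(z<.12)); 
for row in range(v.min(),v.max()+1):
    c=np.arange(304,322); print(row,[int(1e4*k) if r[row,j]<.025 else '' for j,k in zip(c,z[row,c])])
print('leg'); 
for row in range(232,246): print(row,(z[row,284:302]*1e4).astype(int).tolist())
E
python3 rel3.py; python3 st.py
```

```text
time_s: 15.9
eef_pos: [0.4315, -0.0601, 0.1305]
eef_rot: [0.209, -3.134, -0.0]
contact_force: [0.2, 0.5, -0.1]
width: 0.0142
gripper_force: 30.0
229 ['', '', '', '', '', '', 1132, 1141, 1133, 1139, '', '', '', '', '', '', '', '']
230 ['', '', '', '', '', 1138, 1134, 1143, 1141, 1142, 1140, '', '', '', '', '', '', '']
231 ['', '', '', '', 1123, 1138, 1135, 1143, 1132, 1135, 1140, 1128, '', '', '', '', '', '']
232 ['', '', '', '', 1115, 1116, 1134, 1134, 1135, 1131, 1120, 1120, 1102, '', '', '', '', '']
233 ['', '', '', '', 1099, 1113, 1119, 1125, 1116, 1115, 1111, 1106, 1084, '', '', '', '', '']
234 ['', '', '', '', 1082, 1098, 1111, 1108, 1108, 1103, 1090, 1082, 1061, '', '', '', '', '']
235 ['', '', '', '', 1013, 1071, 1077, 1084, 1089, 1085, 1076, 1065, 1044, '', '', '', '', '']
236 ['', '', '', '', 987, 1049, 1054, 1064, 1057, 1056, 1049, 1043, 1015, '', '', '', '', '']
237 ['', '', '', 890, 980, 1017, 1034, 1035, 1038, 1038, 1023, 1013, 993, 893, '', '', '', '']
238 ['', '', 902, 903, 979, 997, 1009, 1010, 1013, 1014, 1003, 987, 961, 909, 901, '', '', '']
239 ['', 894, 899, 896, 
[... 1703 characters left out ...]
 1012, 1005, 633, 642, 637, 634, 643]
241 [1046, 1042, 1043, 1043, 1034, 1031, 1027, 1018, 664, 324, 323, 1365, 636, 640, 636, 1378, 633, 643]
242 [1035, 1028, 1021, 1014, 264, 299, 315, 314, 328, 322, 649, 643, 640, 641, 638, 636, 641, 639]
243 [13, 16, 148, 178, 238, 286, 312, 321, 327, 648, 648, 637, 638, 633, 636, 639, 652, 648]
244 [22, 834, 114, 157, 206, 256, 292, 314, 631, 640, 640, 631, 643, 645, 640, 654, 649, 650]
245 [28, 18, 88, 129, 183, 226, 272, 639, 638, 637, 639, 634, 640, 644, 651, 651, 648, 651]
t 16.3 pos [ 0.4316 -0.0601  0.1306] jawline deg 97.63 z [ 1.e-04  1.e-04 -1.e+00] F [ 0.14 -0.76 -1.08] w 0.0141 29.98943120241165 q7 1.87
untilt rotvec [-0.0001  0.0001  0.    ]
```

View pics/r3.png

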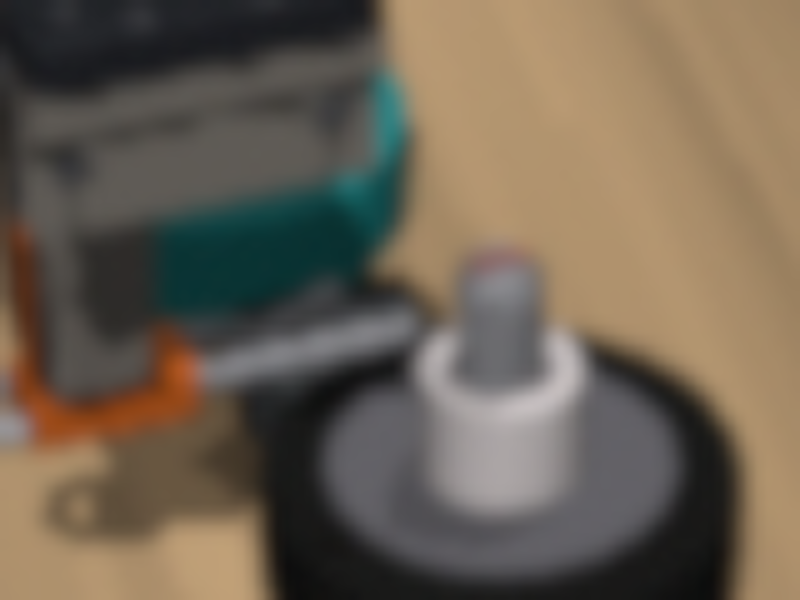

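The crop shows the straight leg's tip at (415,320), pointing at the shank about 12 mm below its top. It is roughly 0.7 mm high and laterally in line, so I'll lower 1 mm and advance gently.

```bash
python3 -m handwheel '[[0.004,0.0005,-0.001,0,0,0,0],[0.002,0.0003,0,0,0,0,0],[0,0,0,0,0,0,0]]'; python3 -m handwheel '[[0.002,0.0003,0,0,0,0,0],[0.001,0.0001,0,0,0,0,0],[0,0,0,0,0,0,0]]';  python3 -m handwheel '[[0.001,0.0001,0,0,0,0,0],[0.001,0.0001,0,0,0,0,0],[0,0,0,0,0,0,0]]'
```

```text
time_s: 16.6
eef_pos: [0.4381, -0.0592, 0.1296]
eef_rot: [-0.209, 3.134, -0.0]
contact_force: [-1.0, -0.6, -1.0]
width: 0.0135
gripper_force: 30.0
time_s: 16.9
eef_pos: [0.4408, -0.0589, 0.1296]
eef_rot: [-0.209, 3.134, -0.0]
contact_force: [0.1, 0.2, -1.1]
width: 0.0136
gripper_force: 30.0
time_s: 17.2
eef_pos: [0.4428, -0.0587, 0.1296]
eef_rot: [-0.209, 3.134, 0.0]
contact_force: [0.4, -0.0, -0.8]
width: 0.0135
gripper_force: 30.0
```

```bash
python3 -m handwheel '[[0.001,0.0001,0,0,0,0,0],[0.001,0.0001,0,0,0,0,0],[0,0,0,0,0,0,0]]'; python3 -m handwheel '[[0.001,0.0001,0,0,0,0,0],[0.001,0.0002,0,0,0,0,0],[0,0,0,0,0,0,0]]';  python3 -m handwheel '[[0.001,0.0001,0,0,0,0,0],[0.001,0.0002,0,0,0,0,0],[0,0,0,0,0,0,0]]'
```

```text
time_s: 17.5
eef_pos: [0.4448, -0.0585, 0.1296]
eef_rot: [-0.209, 3.134, 0.0]
contact_force: [0.3, 0.2, -1.8]
width: 0.0138
gripper_force: 30.0
time_s: 17.8
eef_pos: [0.4468, -0.0582, 0.1296]
eef_rot: [-0.209, 3.134, -0.0]
contact_force: [0.1, -0.0, -1.2]
width: 0.0136
gripper_force: 30.0
time_s: 18.1
eef_pos: [0.4488, -0.0579, 0.1296]
eef_rot: [-0.209, 3.134, 0.0]
contact_force: [0.1, -0.5, -0.6]
width: 0.0141
gripper_force: 30.0
```

```bash
python3 -m handwheel '[[0.002,0.0003,0,0,0,0,0],[0.002,0.0003,0,0,0,0,0],[0,0,0,0,0,0,0]]'; python3 -m handwheel '[[0.002,0.0003,0,0,0,0,0],[0.002,0.0003,0,0,0,0,0],[0,0,0,0,0,0,0]]';  python3 -m handwheel '[[0.002,0.0003,0,0,0,0,0],[0.001,0.0001,0,0,0,0,0],[0,0,0,0,0,0,0]]'; python3 -m handwheel '[[0.001,0.0001,0,0,0,0,0],[0.001,0.0001,0,0,0,0,0],[0,0,0,0,0,0,0]]'; python3 st.py
```

```text
time_s: 18.4
eef_pos: [0.453, -0.0573, 0.1296]
eef_rot: [-0.209, 3.134, -0.0]
contact_force: [-0.1, 0.4, -0.8]
width: 0.0139
gripper_force: 30.0
time_s: 18.7
eef_pos: [0.457, -0.0566, 0.1296]
eef_rot: [-0.209, 3.134, -0.0]
contact_force: [0.2, -0.6, -2.0]
width: 0.0138
gripper_force: 30.0
time_s: 19.0
eef_pos: [0.4598, -0.0563, 0.1296]
eef_rot: [-0.209, 3.134, -0.0]
contact_force: [-0.1, -1.1, -0.3]
width: 0.0135
gripper_force: 30.0
time_s: 19.3
eef_pos: [0.4618, -0.0561, 0.1296]
eef_rot: [-0.209, 3.134, -0.0]
contact_force: [-0.6, 0.6, 0.0]
width: 0.0138
gripper_force: 30.0
t 19.3 pos [ 0.4618 -0.0561  0.1296] jawline deg 97.63 z [ 2.e-04 -0.e+00 -1.e+00] F [-0.6   0.62  0.  ] w 0.0138 29.989472329616547 q7 1.87
untilt rotvec [0.     0.0002 0.    ]
```

```bash
for i in 1; do python3 -m handwheel '[[0.001,0.0001,0,0,0,0,0],[0.001,0.0001,0,0,0,0,0],[0,0,0,0,0,0,0]]'; python3 -m handwheel '[[0.001,0.0001,0,0,0,0,0],[0.001,0.0002,0,0,0,0,0],[0,0,0,0,0,0,0]]'; python3 -m handwheel '[[0.001,0.0001,0,0,0,0,0],[0.001,0.0001,0,0,0,0,0],[0,0,0,0,0,0,0]]'; python3 -m handwheel '[[0.001,0.0001,0,0,0,0,0],[0.001,0.0002,0,0,0,0,0],[0,0,0,0,0,0,0]]'; done
```

```text
time_s: 19.6
eef_pos: [0.4638, -0.0559, 0.1296]
eef_rot: [-0.209, 3.135, -0.0]
contact_force: [-0.6, 0.3, -0.5]
width: 0.0138
gripper_force: 30.0
time_s: 19.9
eef_pos: [0.4658, -0.0556, 0.1296]
eef_rot: [-0.209, 3.134, 0.0]
contact_force: [-0.8, -0.1, -0.4]
width: 0.0137
gripper_force: 30.0
time_s: 20.2
eef_pos: [0.4676, -0.0552, 0.1295]
eef_rot: [0.209, -3.134, -0.0]
contact_force: [0.3, 0.6, -0.3]
width: 0.0138
gripper_force: 30.0
time_s: 20.5
eef_pos: [0.4694, -0.0549, 0.1294]
eef_rot: [0.209, -3.134, -0.0]
contact_force: [-1.5, 0.4, -0.7]
width: 0.0139
gripper_force: 30.0
```

```bash
python3 -m handwheel '[[0.001,0.0001,0,0,0,0,0],[0.001,0.0001,0,0,0,0,0],[0,0,0,0,0,0,0]]'; python3 -m handwheel '[[0.001,0.0001,0,0,0,0,0],[0.001,0.0002,0,0,0,0,0],[0,0,0,0,0,0,0]]'; python3 -m handwheel '[[0.001,0.0001,0,0,0,0,0],[0,0,0,0,0,0,0]]'; python3 st.py
```

```text
time_s: 20.8
eef_pos: [0.4711, -0.0546, 0.1293]
eef_rot: [0.209, -3.133, -0.001]
contact_force: [-2.5, 1.7, -1.1]
width: 0.0136
gripper_force: 30.0
time_s: 21.1
eef_pos: [0.473, -0.0543, 0.1293]
eef_rot: [0.209, -3.133, -0.001]
contact_force: [-4.3, 1.0, -1.9]
width: 0.0139
gripper_force: 30.0
time_s: 21.3
eef_pos: [0.4747, -0.0541, 0.1295]
eef_rot: [-0.209, 3.134, 0.001]
contact_force: [-0.7, 2.7, -1.5]
width: 0.0136
gripper_force: 30.0
t 21.3 pos [ 0.4747 -0.0541  0.1295] jawline deg 97.64 z [ 2.e-04  4.e-04 -1.e+00] F [-0.74  2.7  -1.54] w 0.0136 29.980043470859528 q7 1.86
untilt rotvec [-0.0004  0.0002  0.    ]
```

```bash
for i in 1; do python3 -m handwheel '[[0.001,0.0001,0,0,0,0,0],[0,0,0,0,0,0,0]]'; python3 -m handwheel '[[0.001,0.0002,0,0,0,0,0],[0,0,0,0,0,0,0]]'; python3 -m handwheel '[[0.001,0.0001,0,0,0,0,0],[0,0,0,0,0,0,0]]'; python3 -m handwheel '[[0.001,0.0001,0,0,0,0,0],[0,0,0,0,0,0,0]]'; done
```

```text
time_s: 21.5
eef_pos: [0.4773, -0.0539, 0.1301]
eef_rot: [-0.21, 3.131, 0.0]
contact_force: [1.0, 4.0, 0.1]
width: 0.0139
gripper_force: 30.0
time_s: 21.7
eef_pos: [0.4775, -0.054, 0.1299]
eef_rot: [-0.209, 3.133, 0.0]
contact_force: [0.2, 5.0, -0.7]
width: 0.0143
gripper_force: 30.0
time_s: 21.9
eef_pos: [0.4777, -0.054, 0.1296]
eef_rot: [-0.209, 3.135, 0.0]
contact_force: [-1.2, 3.6, 0.1]
width: 0.0138
gripper_force: 30.0
time_s: 22.1
eef_pos: [0.4783, -0.054, 0.1294]
eef_rot: [0.209, -3.134, -0.0]
contact_force: [-1.1, 3.7, -1.8]
width: 0.0139
gripper_force: 30.0
```

```bash
for i in 1; do python3 -m handwheel '[[0.001,0.0001,0,0,0,0,0],[0,0,0,0,0,0,0]]'; python3 -m handwheel '[[0.001,0.0002,0,0,0,0,0],[0,0,0,0,0,0,0]]'; python3 -m handwheel '[[0.001,0.0001,0,0,0,0,0],[0,0,0,0,0,0,0]]'; python3 -m handwheel '[[0.001,0.0001,0,0,0,0,0],[0,0,0,0,0,0,0]]'; done
```

```text
time_s: 22.3
eef_pos: [0.4801, -0.0539, 0.1297]
eef_rot: [-0.209, 3.134, -0.0]
contact_force: [0.2, 3.9, -0.6]
width: 0.014
gripper_force: 30.0
time_s: 22.5
eef_pos: [0.481, -0.0537, 0.1296]
eef_rot: [-0.209, 3.134, -0.0]
contact_force: [0.6, 4.1, -1.6]
width: 0.0137
gripper_force: 30.0
time_s: 22.7
eef_pos: [0.482, -0.0537, 0.1297]
eef_rot: [-0.209, 3.134, -0.0]
contact_force: [0.3, 3.6, -0.2]
width: 0.0137
gripper_force: 30.0
time_s: 22.9
eef_pos: [0.4835, -0.0536, 0.1298]
eef_rot: [-0.209, 3.133, -0.0]
contact_force: [1.2, 2.6, -1.7]
width: 0.0139
gripper_force: 30.0
```

```bash
for i in 1; do python3 -m handwheel '[[0.001,0.0001,0,0,0,0,0],[0,0,0,0,0,0,0]]'; python3 -m handwheel '[[0.001,0.0002,0,0,0,0,0],[0,0,0,0,0,0,0]]'; python3 -m handwheel '[[0.001,0.0001,0,0,0,0,0],[0,0,0,0,0,0,0]]'; done
```

```text
time_s: 23.1
eef_pos: [0.4841, -0.0536, 0.1297]
eef_rot: [-0.209, 3.134, -0.0]
contact_force: [1.3, 3.2, -1.0]
width: 0.0134
gripper_force: 30.0
time_s: 23.3
eef_pos: [0.4848, -0.0534, 0.1296]
eef_rot: [-0.209, 3.134, -0.0]
contact_force: [-0.2, 2.1, -0.6]
width: 0.0134
gripper_force: 30.0
time_s: 23.5
eef_pos: [0.4857, -0.0533, 0.1296]
eef_rot: [-0.209, 3.135, -0.0]
contact_force: [-0.1, 1.8, -0.6]
width: 0.0139
gripper_force: 30.0
```

```bash
for i in 1; do python3 -m handwheel '[[0.001,0.0001,0,0,0,0,0],[0,0,0,0,0,0,0]]'; python3 -m handwheel '[[0.001,0.0002,0,0,0,0,0],[0,0,0,0,0,0,0]]'; done; python3 -m handwheel '[[0.0005,0.0001,0,0,0,0,0],[0,0,0,0,0,0,0]]'
```

```text
time_s: 23.7
eef_pos: [0.4867, -0.0532, 0.1296]
eef_rot: [-0.209, 3.134, -0.0]
contact_force: [-0.7, 1.0, -1.0]
width: 0.0137
gripper_force: 30.0
time_s: 23.9
eef_pos: [0.4876, -0.0531, 0.1296]
eef_rot: [0.209, -3.135, 0.0]
contact_force: [0.5, 0.2, -0.9]
width: 0.0135
gripper_force: 30.0
time_s: 24.1
eef_pos: [0.4878, -0.053, 0.1295]
eef_rot: [0.209, -3.134, 0.0]
contact_force: [-1.0, 0.5, -0.7]
width: 0.0137
gripper_force: 30.0
```

```bash
python3 -m handwheel '[[0.0005,0.0001,0,0,0,0,0],[0,0,0,0,0,0,0]]'; python3 -m handwheel '[[0.0005,0.0001,0,0,0,0,0],[0,0,0,0,0,0,0]]'
python3 - <<'E'
from h import *
S=[snap('side') for i in range(3)]; img=np.mean([q['img'] for q in S],0).astype(np.uint8)
cv2.imwrite('pics/r4.png',cv2.resize(img[205:265,262:342,::-1],(800,600),interpolation=cv2.INTER_CUBIC))
E
```

```text
time_s: 24.3
eef_pos: [0.488, -0.0529, 0.1295]
eef_rot: [0.208, -3.133, 0.0]
contact_force: [-2.6, -0.9, 1.6]
width: 0.0142
gripper_force: 30.0
time_s: 24.5
eef_pos: [0.4881, -0.0528, 0.1294]
eef_rot: [0.208, -3.133, 0.0]
contact_force: [-4.4, -2.2, 3.2]
width: 0.0139
gripper_force: 30.0
```

View pics/r4.png

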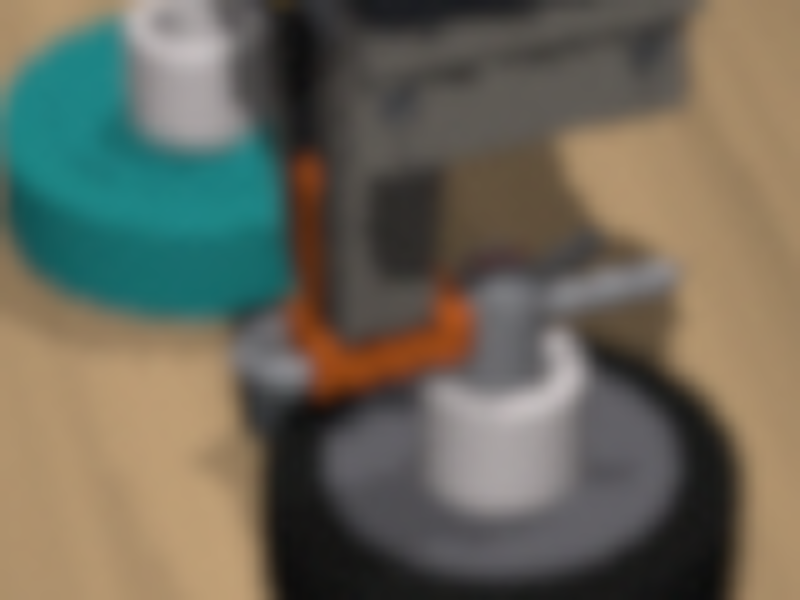

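The clip is home: its orange body is against the shank at (470,320), the leg emerges at (675,270), and the axial force rose as travel stopped. Releasing and rising.

```bash
python3 -m handwheel '[[0,0,0,0,0,0,0.3],[0,0,0,0,0,0,0.4],[0,0,0,0,0,0,0.4],[0,0,0,0,0,0,0.4],[0,0,0,0,0,0,0.4],[0,0,0.01,0,0,0,0.4],[0,0,0.03,0,0,0,0.4],[0,0,0.04,0,0,0,0.4],[0,0,0.04,0,0,0,0.4],[-0.02,0.04,0.02,0,0,0,0.4],[-0.02,0.04,0,0,0,0,0.4],[-0.02,0.04,0,0,0,0,0.4]]'; python3 -m handwheel '[[0,0.045,0,0,0,0,0.4],[0,0.045,0,0,0,0,0.4],[0,0.045,0,0,0,0,0.4],[0,0.04,0,0,0,0,0.4],[0,0,0,0,0,0,0.4],[0,0,0,0,0,0,0.4]]'; python3 st.py
python3 - <<'E'
from h import *
s=snap('side','f_s.png'); t=snap('top','f_t.png')
p=cloud(t); hsv=cv2.cvtColor(t['img'],cv2.COLOR_RGB2HSV); x,y,z=p[...,0],p[...,1],p[...,2]
m=(z>.128)&(z<.16)&(np.hypot(x-.487,y+.053)<.03); q=p[m]; print('tab top',len(q),q.mean(0) if len(q) else 0, cv2.minAreaRect((q[:,:2]*1000).astype(np.float32)) if len(q)>3 else 0)
a=cv2.imread('pics/f_s.png')[205:265,262:322]; b=cv2.imread('pics/f_t.png')[208:268,295:355]
cv2.imwrite('pics/c8.png',np.hstack([cv2.resize(k,(400,400),interpolation=cv2.INTER_CUBIC) for k in (a,b)]))
E
```

```text
time_s: 25.85
eef_pos: [0.4288, 0.0687, 0.2714]
eef_rot: [-0.207, 3.131, 0.001]
contact_force: [0.5, 0.3, -0.2]
width: 0.0368
gripper_force: 0.0
time_s: 26.45
eef_pos: [0.4289, 0.2428, 0.2699]
eef_rot: [-0.212, 3.134, -0.001]
contact_force: [0.1, -0.7, -0.0]
width: 0.0363
gripper_force: 0.0
t 26.45 pos [0.4289 0.2428 0.2699] jawline deg 97.72 z [ 2.e-04 -5.e-04 -1.e+00] F [ 0.13 -0.71 -0.03] w 0.0363 0.0 q7 1.12
untilt rotvec [0.0005 0.0002 0.    ]
tab top 68 [ 0.48254726 -0.03402121  0.13490571] ((481.9550476074219, -35.21502685546875), (22.18601417541504, 16.958009719848633), 1.607483148574829)
```

View pics/c8.png

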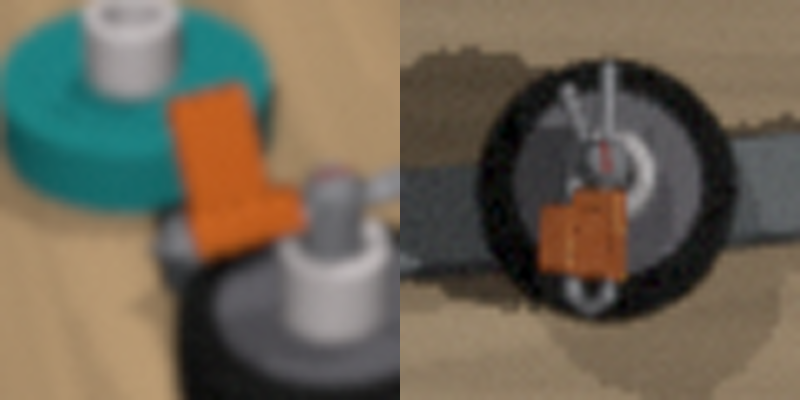

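The clip is through the hole with its body against the shank. It has rolled about its leg so the tab leans to +y, and roll is not judged. I'll check the tip distance past the axle line, the yaw, the bent leg and that it's at rest.

```bash
python3 -m handwheel '[[0,0,0,0,0,0,0.4],[0,0,0,0,0,0,0.4],[0,0,0,0,0,0,0.4]]' >/dev/null
python3 - <<'E'
from h import *
T=[snap('top') for i in range(6)]; im=np.mean([t['img'] for t in T],0); t=T[0]
d0=cv2.imread('pics/f_t.png')[:,:,::-1]; print('diff',np.abs(im-d0)[208:268,295:355].mean())
s=dict(t); s['z_map']=np.median([q['z_map'] for q in T],0); p=cloud(s); x,y,z=p[...,0],p[...,1],p[...,2]
tip=ray(t,326.5,217.3,.103); st=ray(t,325.9,231.2,.112); base=ray(t,326.5,227.5,.103)
print('tip',tip,'stub',st,'d',np.hypot(*(tip-st)[:2]),'yaw',np.degrees(np.arctan2(tip[1]-base[1],tip[0]-base[0])))
A=np.array([.5165,-.0489])
w=p[(x>.53)&(x<.575)&(abs(y+.049)<.03)&(z>.075)&(z<.125)]; w=w[np.argsort(w[:,0])]
D=(w[:,:2]-A); a=D@[.991,.131]; b=D@[-.131,.991]
print(np.c_[a*1e3,b*1e3,w[:,2]*1e3].round(1).tolist())
h=p[(np.hypot(x-A[0],y-A[1])<.016)&(z>.08)&(z<.095)]; print('hub z',np.median(h[:,2]))
cv2.imwrite('pics/c9.png',cv2.resize(im[208:253,305:350,::-1].astype(np.uint8),(600,600),interpolation=cv2.INTER_CUBIC))
E
```

```text
diff 1.8528395061728393
tip [ 0.55435821 -0.05082211  0.103     ] stub [ 0.51726924 -0.05011306  0.112     ] d 0.03709574717231411 yaw 1.4787466738684436
[[14.7, 6.7, 99.4], [15.0, 9.1, 98.8], [13.3, -5.9, 87.7], [14.4, 1.5, 85.8], [12.8, -10.9, 87.3], [15.2, -0.7, 105.2], [14.9, -3.2, 105.4], [17.1, 9.0, 101.1], [17.2, 6.4, 99.3], [17.9, 11.3, 98.4], [16.0, -6.2, 86.6], [17.6, -1.0, 106.1], [19.4, 8.7, 102.1], [17.8, -3.5, 103.7], [19.3, 6.2, 101.5], [20.2, 11.1, 99.3], [19.7, -3.7, 106.4], [20.8, -1.4, 102.6], [22.7, 10.8, 99.3], [22.6, 8.4, 99.0], [22.6, -1.5, 106.1], [22.4, -4.0, 105.6], [24.9, 10.6, 101.0], [25.0, 8.1, 99.5], [25.8, 13.0, 98.0], [24.4, -4.1, 108.3], [24.8, -1.7, 107.3], [27.5, 10.4, 101.0], [28.3, 12.7, 98.1], [27.0, -4.4, 107.7], [27.5, -2.0, 106.7], [30.3, 10.1, 99.7], [31.2, 12.4, 96.8], [30.2, -2.3, 105.9], [30.0, -4.8, 105.7], [32.0, -4.9, 108.1], [32.8, -2.6, 105.6], [34.3, -5.2, 109.0], [35.0, -2.8, 106.8], [37.4, -5.6, 106.5]]
hub z 0.08783642821011228
```

View pics/c9.png

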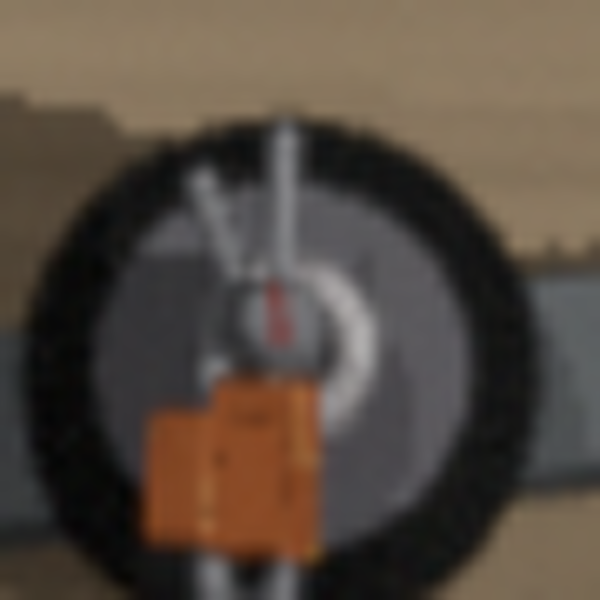

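The seat is within about 1 mm. The flared end is 16 mm from the straight leg, so the bent leg is closed. Nothing is moving.

```bash
python3 -c "
from cell import order; print(order.job_done())"
```

```text
the job is handed in; nothing more can be done
None
```

The job is handed in: the wheel sits on the axle shoulder and the clip is fully home with its leg closed, by my last camera measurements. Axial push near home stayed under about 5 N and no bystander was touched, though the clip rolled about its leg on release so its tab leans; no verdict came back.

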